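Set a pick-up sensor's air gap with the knurled thumbwheel

TASK

On the motor test rig, roll the knurled steel thumbwheel with a fingertip, in light strokes across its top towards the motor, until the sensor carriage's pointer stands opposite the tip of the gauge mark (within 3 mm), then take the hand away. Move the carriage only by rolling the wheel - never push it, never take the wheel between the fingers, never shift the gauge mark or let the sensor reach the toothed disc - and leave the loose things on the bench where they are.

Things in the scene. Friction and masses are not known exactly. Their poses are not given: they have to be found in the camera images.
- rig: Fixed motor test rig bolted to the bench: grey base plate 12 mm thick, local x -55..115, y -60..380 mm. Origin on the bench right under the thumbwheel's centre; z up; local +y runs from the wheel along the slide to the motor; local +x is level, away from the robot at yaw 0. Grey motor in local y 203..356, x -55..55, up to 121 mm high, its terminal box up to 155 mm.
- wheel: Knurled steel thumbwheel, 61 mm diameter over its ridges, 28 mm wide; origin at its centre, 45 mm above the bench, axle level along rig x. 20 ridges parallel to the axle, 2.5 mm proud. Bearing blocks 61 mm high stand 3.5 mm from both flat sides (7 mm thick). Stays where it is left; needs about 2 N along the rim to turn.
- wheel_top (a point): Uppermost point of the thumbwheel's rim, over its centre, 75.5 mm above the bench (does not turn with it). Rolling the top towards the motor (rig +y) carries the carriage the same way through rack and pinion: 12 mm per radian, about 0.39 mm per mm rolled at the rim. Rolling back brings it back. A light stroke may lose its first 1 to 3 mm. Travel from the start: 3.6 mm back, 43 mm forward.
- carriage: Sensor carriage, slides along rig y; do not push it. Its origin is at the rig's origin at the start and shifts with it. At the start: aluminium block y 75..115, x -22..50, 69 mm high; brass sensor (18 mm diameter, on x = 0, top 77 mm high) with black rear gland (12 mm diameter) y 58..141; steel rack beside the wheel, from y -40 to the block, 12 mm wide about x = 43, top 64 mm high.
- pointer_tip (a point): Tip of the carriage's black flat pointer (8 mm wide, 3 mm thick, pointing to rig +x over a white gauge block), 62.5 mm above the bench; at the start at rig local x 70, y 95 mm; moves along y with the carriage.
- mark_tip (a point): Tip of the gauge mark: a black clamp with a pointed finger like the pointer's, pointing back at it (to rig -x), on top of the white gauge block (rig x 55..105, y 70..176, 55 mm high); tip at rig local x 73 mm, 62.5 mm above the bench. Set anew each time, 16 to 32 mm towards the motor from the starting pointer. The job is done when both tips have the same rig local y.
- sensor_nose (a point): Centre of the sensor's black front face, 68 mm above the bench, on rig local x = 0 (y 141 mm at the start).
- disc_face (a point): Centre of the face of the toothed steel disc on the motor shaft, rig local (0, 179, 68) mm. The sensor nose must stay at least 1 mm short of it.
- meter: Red and black multimeter lying flat, 85 x 175 x 45 mm, origin at the centre of its underside. Leave alone.
- driver: Screwdriver with red handle, 190 mm long, lying on the bench, origin under its middle. Leave alone.
- socket: Steel socket standing upright, 22 mm diameter, 50 mm high, origin at its underside. Leave alone.
- spray: Standing blue can with white cap, 52 mm diameter, 150 mm high, origin at its underside. Leave alone.

How it is judged:
By the outcome, as a careful person would: the job done as asked, in the order asked, and still so for the second after the job is handed in, with the robot touching nothing.
It also fails if it takes over 48 s, if anything falls off the work surface, if the arm or the gripper's body presses on something with over 40 N, if the wrist force passes 120 N, or if a joint passes its speed limit or range.

ROBOT

A 7-joint arm with a two-finger parallel gripper is mounted at the origin on the work surface. World frame = base frame: x ahead of the robot, y to its left, z up, the work surface at z = 0. Lengths are in m, angles in rad, forces in N, time in s.
With the tool pointing down it reaches from about 0.4 to 0.85 m from the base axis. Payload 10.4 kg.
Tool frame: the origin (TCP) lies on the centre line of the jaws, within the pads' length; the fingertips stand 11 mm ahead of it and the grasp point (between the pads) lies 8 mm behind it; z points along the fingers, y is the line along which they close (so a half turn about z gives the same grasp; the last joint's range is limited). The gripper opens to 87 mm and grips with 3 to 60 N. Pads are 19 mm wide; open, the fingers measure 117 mm over their backs; the gripper's body (75 mm by 190 mm) begins 51 mm behind the grasp point.
Start: joints at [1.084, 0.332, -0.065, 1.46, 0.022, 1.35, -0.088], TCP at [0.28, -0.559, 0.234] pointing down, gripper open.
Joint ranges: [-2.6, 2.6], [-0.5, 2.12], [-1.47, 1.34], [0.16, 2.42], [-1.27, 4.41], [0.06, 2.06], [-2.6, 2.6]. Speed limits (rad/s): [2.22, 2.22, 2.79, 2.79, 3.14, 3.14, 3.14].

INTERFACE

Orientations are given as a unit quaternion [x, y, z, w].
In Python, from bench import r gives the robot as it stands.
- The arm moves only by the shell command python3 -m pendant 'ROWS' [OPENING] [FORCE]. ROWS is JSON, a list of rows, each a list of 4 numbers: the shift along the tool's x, y, z in m, then the turn about the tool's z in rad. A call has 1 to 8 rows; each row shifts and turns the commanded pose from where the row before left it, along the tool's axes as they then stand; what a row does not reach is not made up. A row lasts 1/12 s, in which the tool goes at most 41.7 mm and 7.16 degrees, less where a joint would pass 70% of its speed; a pose out of reach is approached as far as the arm can. A call with a gripper value outside its range is refused whole. OPENING is the opening, from 0 (shut) to 1 (fully open), set as the call begins (- or left out, the last holds). The fingers move at their own pace and stop on an object; FORCE is the grip in N (left out, the last holds). Time passes only in rows, so rows that do not move let the fingers close. It gives the time, the measured TCP pose, the force, the opening and the grip force at its end, in the units of the state.
- r.read_state(): the state, without advancing time (a new reading comes with each control period).
- r.camera(name): name is "scene" or "top" or "wrist"; returns a dict with "img" (400x640x3 uint8, red, green, blue), "camera_matrix" (3x3 intrinsics, pixels), "dist_coeffs" ([k1, k2, p1, p2, k3] as OpenCV has them; the pictures are not rectified), "xyz" and "attitude" of the camera in the world. Camera axes: x right, y down, z forward; pixel columns grow to the right and rows downward; lengths in m; the calibration is good to about 2 mm. A picture is of the moment at which its call begins. There is no depth.
- r.close_job(): hands the job in; it is judged then, once.
Trained networks look in the newest picture that a camera, given by its name, has taken for a name from the list of things; names that differ only in an ending like _2 or _b are one class to them, and where a whole thing is asked for, a point or a joint stands for the part that bears it (a point fixed in the world has none). Each returns a list of dicts, best first, with "score" (0 to 1); they miss things now and then, are a little off and sometimes report something else, mostly with a low value. They report only what shows in the picture. A call takes as long as a camera call.
- r.outline_of(thing, camera): "mask" (400x640 bool, what is visible of it) and "bbox" ([centre column, centre row, width, height] in pixels, round what is visible of it).
The state is a dict: "time": time; "joint_positions": joint angles; "joint_vel": joint speeds; "joint_torque": joint torques, N m; "ee_pos": TCP position; "eef_rot": TCP orientation; "ft_force": force on the tool from outside, world axes, zero at the start; "torque": the same for the moment, N m; "width": finger opening in m; "grip_force": force on a finger pad.
Only numpy, scipy, OpenCV 4.12 (cv2) and the standard library are available. Lean on these libraries where they do the work, as an engineer would, in place of code of your own. Each camera call takes 0.05 s, during which the arm holds its last target. There are 200 camera calls.

## Working session

There is one attempt and no reset: what is moved stays moved. The work goes in short steps, Python scripts to look and compute and a shell command to move; the robot and the scene stay as the last step left them, time stands still between calls to the robot, and variables do not carry over. Pictures are saved under pics/ and viewed, at most 10 in all, crops included, and the job is handed in when it is done.

```bash
mkdir -p pics; ls; python3 - <<'E'
from bench import r
import cv2,numpy as np
s=r.read_state();print(s)
ims=[]
for c in("scene","top"):
    d=r.camera(c);print(c,d["camera_matrix"],d["dist_coeffs"],d["xyz"],d["attitude"])
    cv2.imwrite(f"pics/{c}0.png",d["img"][:,:,::-1])
    for t in("wheel","carriage","pointer_tip","mark_tip","rig","meter","spray","socket","driver"):
        print(t,[(round(o["score"],2),np.round(o["bbox"],1).tolist()) for o in r.outline_of(t,c)[:2]])
E
```

```text
pics
{'time': 0.0, 'joint_positions': array([ 1.08438625,  0.33288141, -0.0647255 ,  1.4609628 ,  0.02158352,
        1.3499202 , -0.08850489]), 'joint_vel': array([ 0.0012031 ,  0.00039281,  0.00075448,  0.00082618,  0.00037988,
       -0.00023043, -0.00022372]), 'joint_torque': array([-1.53608929e-03, -6.23245239e+01,  2.35830800e-02, -3.89883327e+01,
       -6.13102061e-02,  3.98310937e-02,  1.56080423e-04]), 'ee_pos': array([ 0.27943727, -0.55861595,  0.23273779]), 'eef_rot': array([ 9.73225801e-01,  2.29849940e-01, -1.91903778e-04, -7.13057683e-04]), 'ft_force': array([ 0.1005821 , -0.62325866,  0.12131928]), 'torque': array([-0.0554457 , -0.03681831, -0.01518995]), 'grip_force': 0.0, 'width': 0.0868710705518748}
scene [[401.25218895   0.         317.6027935 ]
 [  0.         401.25218895 201.18018077]
 [  0.           0.           1.        ]] [-0.10047632  0.          0.          0.          0.        ] [ 1.0716894  -0.16244091  0.60095544] [ 0.6488766   0.66929193 -0.25512927 -0.25674212]
wheel [(0.98, [326.3, 175.2, 31.6, 39.7])]
carriage [(0.71, [351.0, 179.4, 94.8, 34.9])]

[... 474 characters left out ...]
         413.21368551 192.14839096]
 [  0.           0.           1.        ]] [-0.05636755  0.          0.          0.          0.        ] [ 0.54861144 -0.17066428  0.88230311] [-0.7029954   0.71069682 -0.00828862  0.02527461]
wheel [(0.96, [322.2, 238.8, 25.1, 25.6]), (0.2, [242.4, 221.3, 222.7, 99.7])]
carriage [(0.74, [294.9, 231.8, 97.2, 48.2])]
pointer_tip [(0.8, [292.8, 229.6, 95.9, 46.9])]
mark_tip [(0.26, [294.5, 228.9, 90.6, 46.1])]
rig [(0.71, [242.2, 222.9, 219.5, 99.5]), (0.63, [318.2, 243.2, 31.4, 34.3])]
meter [(0.9, [347.2, 143.6, 91.3, 50.1]), (0.62, [293.7, 230.9, 95.8, 43.3])]
spray [(0.84, [429.4, 263.9, 43.9, 38.5])]
socket []
driver [(0.62, [252.9, 288.8, 90.2, 17.9])]
```

```bash
python3 - <<'E'
import cv2
a=cv2.imread("pics/scene0.png")[110:270,200:540];cv2.imwrite("pics/s1.png",cv2.resize(a,None,fx=2.35,fy=2.35,interpolation=2))
a=cv2.imread("pics/top0.png")[110:320,120:460];cv2.imwrite("pics/t1.png",cv2.resize(a,None,fx=2.35,fy=2.35,interpolation=2))
E
```

```text
(no output)
```

View pics/s1.png

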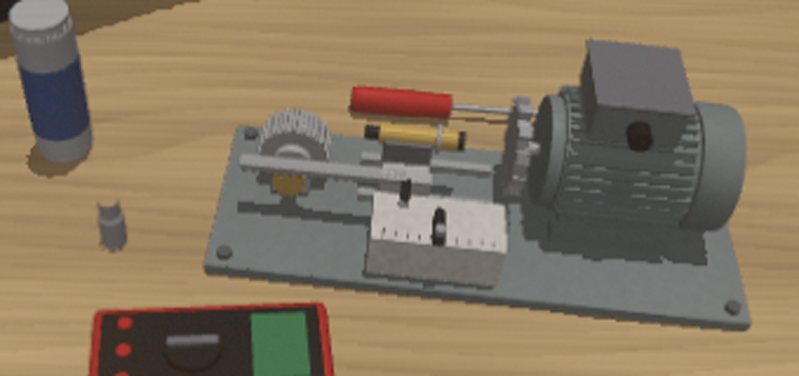

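View pics/t1.png

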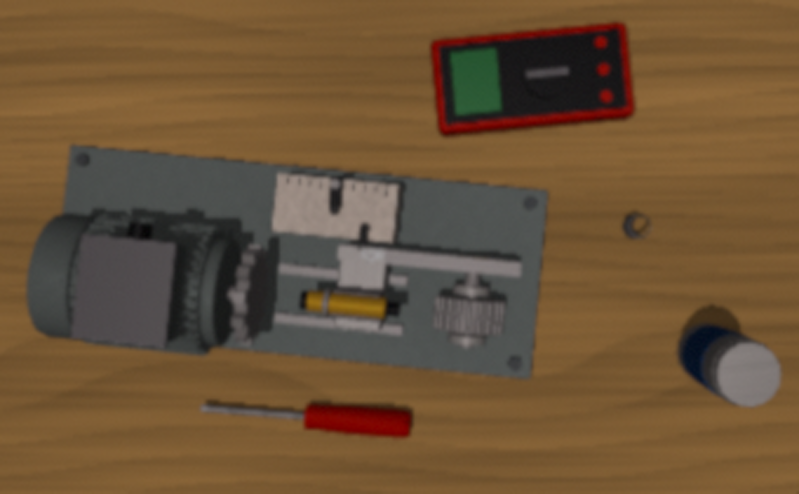

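```bash
cat >h.py <<'E'
import numpy as np,cv2
from scipy.spatial.transform import Rotation as R
from scipy.optimize import least_squares
def proj(d,P):
    Rc=R.from_quat(d["attitude"]).as_matrix().T
    return cv2.projectPoints(np.atleast_2d(P).astype(float),Rc,-Rc@np.array(d["xyz"]),np.array(d["camera_matrix"]),np.array(d["dist_coeffs"]))[0].reshape(-1,2)
def ray(d,px,z):
    u=cv2.undistortPoints(np.array([[px]],float),np.array(d["camera_matrix"]),np.array(d["dist_coeffs"]))[0,0]
    v=R.from_quat(d["attitude"]).apply([u[0],u[1],1]);c=np.array(d["xyz"])
    return c+v*(z-c[2])/v[2]
def w(p,L):
    L=np.atleast_2d(L)/1000.;c,s=np.cos(p[2]),np.sin(p[2])
    return np.c_[p[0]+c*L[:,0]-s*L[:,1],p[1]+s*L[:,0]+c*L[:,1],L[:,2]]
def loc(p,P):
    c,s=np.cos(p[2]),np.sin(p[2]);d=np.array(P)[:2]-p[:2]
    return 1000*np.array([c*d[0]+s*d[1],-s*d[0]+c*d[1],P[2]])
E
python3 - <<'E'
from h import *
from bench import r
S,T=r.camera("scene"),r.camera("top")
f=lambda a,o:np.array(a)/2.35+o-.3
cs=f([[207,264],[238,125],[405,197],[410,203]],[200,110]); Ls=[[115,-60,12],[-55,-60,12]]
ct=f([[547,190],[70,146],[530,377],[502,257+0],[469,315]],[120,110]); Lt=[[115,-60,12],[115,380,12],[-55,-60,12]]
res=lambda p:np.r_[(proj(S,w(p,Ls))-cs[:2]).ravel(),(proj(T,w(p,Lt))-ct[:3]).ravel()]
o=least_squares(res,[.5,-.2,0]);p=o.x;print(p,o.fun.round(1))
ob=r.outline_of("wheel","top")[0];print(proj(T,w(p,[0,0,70])),proj(S,w(p,[0,0,55])))
pt,mt=f([364,224],[120,110]),f([335,213],[120,110])
print("top ptr,mark",loc(p,ray(T,pt,.0625)),loc(p,ray(T,mt,.0625)))
ps,ms=f([404,201],[200,110]),f([438,211],[200,110])
print("scene",loc(p,ray(S,ps,.0625)),loc(p,ray(S,ms,.0625)))
for n,c,px in(("spray","top",[748,372]),):print(n,ray(T,f(px,[120,110]),.15))
E
```

```text
[ 0.48411579 -0.15433709 -0.10486235] [-1.1  1.3 -0.   0.5 -0.   0.2 -1.  -0.1 -0.2  1.4]
[[318.40832888 244.76536482]] [[325.91074144 168.67555546]]
top ptr,mark [69.37967678 94.3034096  62.5       ] [ 76.32975669 119.8130557   62.5       ]
scene [67.21750107 92.90733726 62.5       ] [ 74.17545264 119.80854161  62.5       ]
spray [ 0.44749033 -0.36591202  0.15      ]
```

```bash
python3 -m pendant '[[0,0,0,0.114],[0,0,0,0.114],[0,0,0,0.114],[0,0,0,0.114],[0,0,0,0.113],[0.0134,-0.0353,0,0],[0.0134,-0.0353,0,0],[0.0134,-0.0353,0,0]]' 0 10; python3 -m pendant '[[0.0134,-0.0353,0,0],[0.0134,-0.0353,0,0],[0.0134,-0.0353,0,0],[0.0134,-0.0353,0,0],[0.0134,-0.0353,0,0],[0.0134,-0.0353,0,0],[0.0134,-0.0353,0,0],[0.0134,-0.0353,0,0]]'; python3 -m pendant '[[0.0134,-0.0353,0,0],[0,0,0,0],[0,0,0,0],[0,0,0,0]]'
python3 - <<'E'
from h import *
from bench import r
d=r.camera("wrist");cv2.imwrite("pics/w1.png",d["img"][:,:,::-1]);print(d["xyz"],d["attitude"],d["camera_matrix"][0])
s=r.read_state();print(s["ee_pos"],s["eef_rot"],s["ft_force"])
E
```

```text
time: 1.82
ee_pos: [0.3309, -0.4567, 0.2334]
eef_rot: [0.999, -0.053, -0.0, 0.0]
ft_force: [1.8, 0.3, 1.1]
width: 0.0417
grip_force: 0.0
time: 2.48
ee_pos: [0.4675, -0.1866, 0.2339]
eef_rot: [0.999, -0.053, 0.0, 0.0]
ft_force: [1.2, -0.3, 0.4]
width: 0.0011
grip_force: 0.0
time: 2.82
ee_pos: [0.4838, -0.1552, 0.2336]
eef_rot: [0.999, -0.053, -0.0, 0.0]
ft_force: [-0.5, 0.1, 0.8]
width: 0.001
grip_force: 0.0
[ 0.54811767 -0.16274601  0.38385667] [-0.6643419   0.73763656  0.08969229 -0.08060669] [346.01188499   0.         316.59260033]
[ 0.4835309  -0.15588167  0.23351769] [ 9.98572896e-01 -5.34050002e-02 -9.03946532e-05  2.64301177e-04] [-0.5350191   0.49617078 -0.04470367]
```

View pics/w1.png

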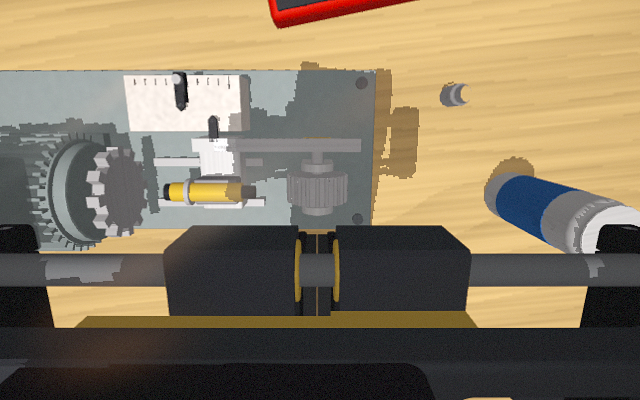

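```bash
python3 - <<'E'
import cv2
a=cv2.imread("pics/w1.png")[60:230,110:390];cv2.imwrite("pics/w1c.png",cv2.resize(a,None,fx=2.8,fy=2.8,interpolation=2))
E
```

```text
(no output)
```

View pics/w1c.png

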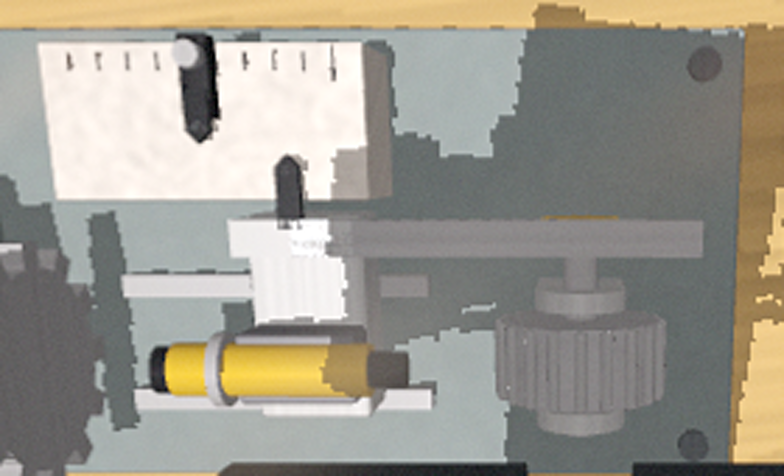

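```bash
python3 - <<'E'
from h import *
from bench import r
d=r.camera("wrist")
f=lambda a:np.array(a)/2.8+[110,60]-.32
c=f([[38,43],[362,42],[366,198],[55,200],[703,222],[703,256],[744,30]])
L=[[105,176,55],[105,70,55],[55,70,55],[55,176,55],[49,-40,64],[37,-40,64],[115,-60,12]]
o=least_squares(lambda p:(proj(d,w(p,L))-c).ravel(),[.484,-.154,-.1]);p=o.x;print(p,o.fun.round(1).reshape(-1,2).tolist())
a,b=[loc(p,ray(d,f(q),.0625)) for q in([288,156],[200,142])];print(a,b,b-a)
print("wheel crop px",(proj(d,w(p,[[14,-25,62],[14,25,62],[0,0,75]]))-[110,60])*2.8)
s=r.read_state();print(loc(p,s["ee_pos"]), "yaw tool",R.from_quat(s["eef_rot"]).as_matrix()[:,0])
np.save("p.npy",p)
E
```

```text
[ 0.48129697 -0.15664805 -0.10782826] [[-1.8, -0.5], [0.2, -0.1], [1.5, 1.0], [-0.9, 0.2], [0.2, -0.3], [-0.2, 0.8], [1.1, -0.8]]
[69.36137334 94.19319218 62.5       ] [ 73.70030837 122.16840756  62.5       ] [ 4.33893503 27.97521538  0.        ]
wheel crop px [[653.96764301 325.77844269]
 [504.99483186 325.49469681]
 [579.42253385 374.62399147]]
[  2.07866058   0.76044504 233.51530633] yaw tool [ 9.94227831e-01 -1.07289325e-01 -1.44219842e-04]
```

```bash
python3 -m pendant '[[-0.002,0.011,0.035,0],[0,0,0.035,0],[0,0,0.035,0],[0,0,0.034,0],[0,0,0,0],[0,0,0,0],[0,0,0,0]]'; python3 -m pendant '[[0,0,0.003,0],[0,0,0,0],[0,0,0.002,0],[0,0,0,0]]'; python3 -m pendant '[[0,0,0.002,0],[0,0,0,0],[0,0,0,0]]'
```

```text
time: 3.5
ee_pos: [0.4817, -0.1662, 0.0965]
eef_rot: [0.999, -0.053, 0.001, 0.0]
ft_force: [-0.5, 0.1, 0.2]
width: 0.0003
grip_force: 0.0
time: 3.83
ee_pos: [0.4812, -0.1655, 0.0901]
eef_rot: [0.999, -0.053, 0.001, 0.0]
ft_force: [-0.4, 0.2, 0.4]
width: 0.0003
grip_force: 0.0
time: 4.08
ee_pos: [0.4808, -0.1653, 0.0875]
eef_rot: [0.999, -0.053, -0.0, 0.0]
ft_force: [-0.9, -0.2, 0.3]
width: 0.0003
grip_force: 0.0
```

```bash
for i in 1; do python3 -m pendant '[[0,0,0.001,0],[0,0,0,0],[0,0,0,0]]'; done; python3 -m pendant '[[0,0,0.001,0],[0,0,0,0],[0,0,0,0]]'
```

```text
time: 4.33
ee_pos: [0.4809, -0.1653, 0.0865]
eef_rot: [0.999, -0.053, -0.0, 0.0]
ft_force: [0.5, 0.1, -0.6]
width: 0.0006
grip_force: 0.0
time: 4.58
ee_pos: [0.481, -0.1654, 0.0856]
eef_rot: [0.999, -0.053, 0.0, 0.0]
ft_force: [0.1, -0.9, -0.0]
width: 0.0004
grip_force: 0.2
```

```bash
python3 -m pendant '[[0,0,0.001,0],[0,0,0,0],[0,0,0,0]]'; python3 -m pendant '[[0,0,0.0005,0],[0,0,0,0],[0,0,0,0]]'
```

```text
time: 4.83
ee_pos: [0.481, -0.1658, 0.0853]
eef_rot: [0.999, -0.053, 0.0, 0.0]
ft_force: [-2.5, -0.3, 8.5]
width: 0.0005
grip_force: 4.1
time: 5.08
ee_pos: [0.4811, -0.166, 0.0851]
eef_rot: [0.999, -0.053, 0.0, 0.001]
ft_force: [-5.1, -0.8, 12.3]
width: 0.0006
grip_force: 5.7
```

```bash
python3 -m pendant '[[0,-0.002,-0.0003,0],[0,-0.0025,0,0],[0,-0.0025,0,0],[0,-0.0025,0,0],[0,0,0,0],[0,0,0,0]]'; python3 - <<'E'
from h import *
from bench import r
d=r.camera("wrist");cv2.imwrite("pics/w2.png",d["img"][:,:,::-1])
s=r.read_state();print(loc(np.load("p.npy"),s["ee_pos"]),s["ft_force"])
d=r.camera("scene");cv2.imwrite("pics/s2.png",d["img"][:,:,::-1])
a=cv2.imread("pics/s0.png") if 0 else cv2.imread("pics/scene0.png")
b=cv2.imread("pics/s2.png");k=lambda i:cv2.resize(i[160:220,340:440],None,fx=4,fy=4,interpolation=2)
cv2.imwrite("pics/c2.png",np.vstack([np.hstack([k(a),k(b)]),cv2.resize(cv2.imread("pics/w2.png"),(800,360))[:, :][:360]]))
E
```

```text
time: 5.58
ee_pos: [0.4822, -0.1569, 0.0863]
eef_rot: [0.999, -0.053, 0.001, 0.001]
ft_force: [-8.8, -0.8, 21.6]
width: 0.0005
grip_force: 10.6
[ 0.90585557 -0.15429503 86.29036851] [-8.10923787 -1.02125158 20.73108125]
```

View pics/c2.png

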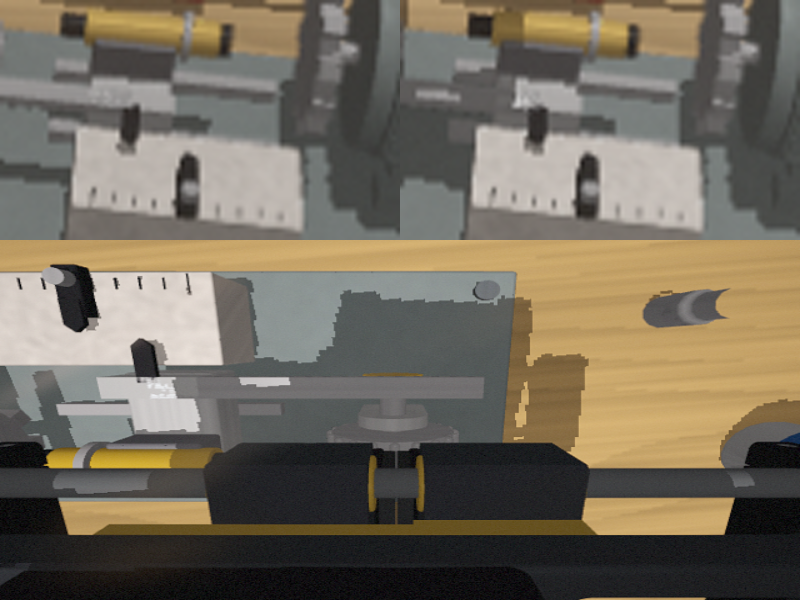

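```bash
python3 -m pendant '[[0,-0.0025,-0.0008,0],[0,-0.0025,0,0],[0,-0.0025,0,0],[0,-0.0025,0,0],[0,0,0,0],[0,0,0,0]]'; cat >gap.py <<'E'
from h import *
from bench import r
p=np.load("p.npy")
def run(c,n=None,d=None):
    d=d or r.camera(c)
    # rectified view: rows = rig x 110..50, cols = rig y 180..65, 5 px/mm
    q=np.array([[110,180,62.5],[110,65,62.5],[50,65,62.5],[50,180,62.5]])
    H=cv2.getPerspectiveTransform(proj(d,w(p,q)).astype(np.float32),np.float32([[0,0],[575,0],[575,300],[0,300]]))
    im=cv2.warpPerspective(d["img"],H,(575,300),flags=2)
    if n: cv2.imwrite(n,im[:,:,::-1])
    g=im.max(2);out=[]
    for x0,x1 in((62,68),(76,82)):
        m=g[int((110-x1)*5):int((110-x0)*5)]<75
        k,l,st,ce=cv2.connectedComponentsWithStats(m.astype(np.uint8))
        out.append([(round(180-ce[i][0]/5,1),int(st[i][4])) for i in range(1,k) if st[i][4]>150])
    print(c,out)
if __name__=="__main__":
    import sys
    run("wrist",f"pics/g_{sys.argv[1]}.png")
    run("scene",f"pics/gs_{sys.argv[1]}.png")
    s=r.read_state();print(loc(p,s["ee_pos"]),s["ft_force"])
E
python3 gap.py a; python3 -c "
import cv2,numpy as np
cv2.imwrite('pics/g1.png',np.vstack([cv2.imread('pics/g_a.png'),cv2.imread('pics/gs_a.png')]))"
```

```text
time: 6.18
ee_pos: [0.4833, -0.1458, 0.0855]
eef_rot: [0.999, -0.052, 0.0, -0.0]
ft_force: [-0.9, 2.1, 5.3]
width: 0.0004
grip_force: 2.8
wrist [[(np.float64(173.1), 2101), (np.float64(102.7), 1253)], [(np.float64(171.6), 2544), (np.float64(122.2), 1521)]]
scene [[(np.float64(103.3), 997)], [(np.float64(123.8), 1031), (np.float64(67.2), 381)]]
[ 0.86065691 11.01518077 85.48917672] [0.45175302 1.24227805 5.77186348]
```

View pics/g1.png

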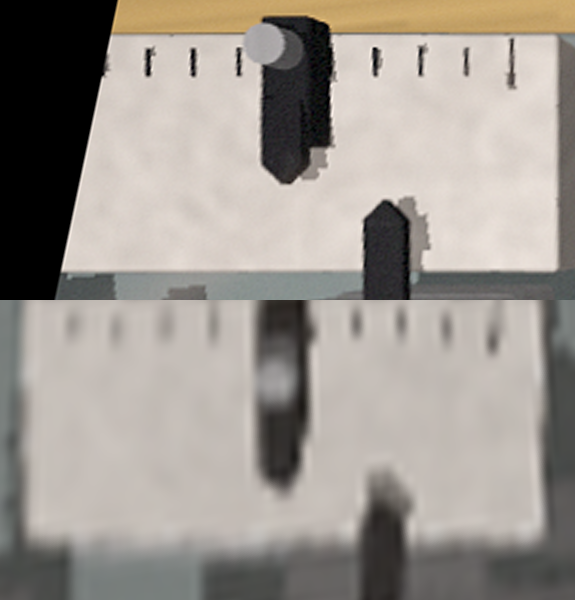

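```bash
python3 -m pendant '[[0,0,-0.008,0],[0.0005,0.011,0,0],[0.0005,0.011,0,0],[0,0,0,0],[0,0,0.005,0],[0,0,0.003,0],[0,0,0,0],[0,0,0,0]]'; python3 -m pendant '[[0,-0.0025,0,0],[0,-0.003,0,0],[0,-0.003,0,0],[0,-0.0025,0,0],[0,0,0,0]]';python3 -m pendant '[[0,-0.003,0,0],[0,-0.003,0,0],[0,-0.003,0,0],[0,-0.002,0,0],[0,0,0,0],[0,0,0,0]]';python3 gap.py b
```

```text
time: 6.95
ee_pos: [0.4814, -0.1686, 0.0851]
eef_rot: [0.999, -0.053, -0.0, 0.001]
ft_force: [-2.8, -3.9, 5.9]
width: 0.0003
grip_force: 2.8
time: 7.37
ee_pos: [0.4828, -0.1569, 0.0863]
eef_rot: [0.999, -0.052, 0.0, 0.0]
ft_force: [-7.6, -0.1, 21.1]
width: 0.0004
grip_force: 10.1
time: 7.87
ee_pos: [0.4842, -0.1456, 0.086]
eef_rot: [0.999, -0.052, 0.0, 0.0]
ft_force: [-4.9, 1.9, 15.6]
width: 0.0001
grip_force: 7.3
wrist [[(np.float64(173.5), 1981), (np.float64(111.8), 1263)], [(np.float64(172.0), 2424), (np.float64(122.3), 1513)]]
scene [[(np.float64(112.3), 937)], [(np.float64(123.8), 1027), (np.float64(67.6), 172)]]
[ 1.70474435 11.28718813 86.00367467] [-4.45061573  1.30154357 15.45548107]
```

```bash
python3 -m pendant '[[0,0,-0.0083,0],[-0.001,0.011,0,0],[0,0.011,0,0],[0,0,0,0],[0,0,0.005,0],[0,0,0.003,0],[0,0,0,0],[0,0,0,0]]'; python3 -m pendant '[[0,-0.0025,0,0],[0,-0.003,0,0],[0,-0.003,0,0],[0,-0.0025,0,0],[0,0,0,0]]';python3 -m pendant '[[0,-0.003,0,0],[0,-0.003,0,0],[0,-0.003,0,0],[0,-0.002,0,0],[0,0,0,0],[0,0,0,0]]';python3 gap.py c
```

```text
time: 8.63
ee_pos: [0.4807, -0.168, 0.0852]
eef_rot: [0.999, -0.052, -0.0, 0.0]
ft_force: [-1.1, -1.8, 4.4]
width: 0.0002
grip_force: 2.2
time: 9.05
ee_pos: [0.4822, -0.1567, 0.0862]
eef_rot: [0.999, -0.052, 0.0, 0.0]
ft_force: [-3.5, -0.5, 12.7]
width: 0.0002
grip_force: 6.6
time: 9.55
ee_pos: [0.4833, -0.1451, 0.0859]
eef_rot: [0.999, -0.052, 0.0, -0.0]
ft_force: [-2.2, 1.7, 9.0]
width: 0.001
grip_force: 4.7
wrist [[(np.float64(173.6), 1941), (np.float64(117.8), 265)], [(np.float64(172.2), 2382), (np.float64(122.3), 1517)]]
scene [[(np.float64(121.3), 852)], [(np.float64(123.8), 1024), (np.float64(68.3), 275)]]
[ 0.76553338 11.72615841 85.86273369] [-2.57569975  0.83358793  9.14921489]
```

```bash
python3 -m pendant '[[0,0,-0.008,0],[0,0.008,0,0],[0,0.007,0,0],[0,0,0,0],[0,0,0.005,0],[0,0,0.003,0],[0,0,0,0],[0,0,0,0]]'; python3 -m pendant '[[0,-0.0015,0,0],[0,-0.002,0,0],[0,-0.0015,0,0],[0,-0.001,0,0],[0,0,0,0],[0,0,0,0]]';python3 gap.py d; python3 -c "
import cv2,numpy as np
cv2.imwrite('pics/g2.png',np.vstack([cv2.imread('pics/g_d.png'),cv2.imread('pics/gs_d.png')]))"
```

```text
time: 10.32
ee_pos: [0.4815, -0.1614, 0.0864]
eef_rot: [0.999, -0.053, 0.0, 0.001]
ft_force: [-5.8, -2.1, 17.0]
width: 0.0004
grip_force: 8.4
time: 10.82
ee_pos: [0.4822, -0.1547, 0.0862]
eef_rot: [0.999, -0.052, 0.0, 0.0]
ft_force: [-4.7, 0.4, 15.6]
width: 0.0007
grip_force: 7.7
wrist [[(np.float64(168.9), 3367), (np.float64(125.3), 382)], [(np.float64(167.4), 3811), (np.float64(122.2), 1565)]]
scene [[(np.float64(123.7), 906)], [(np.float64(123.8), 1025), (np.float64(68.5), 260)]]
[ 0.68856251  2.04148333 86.22981393] [-5.76741349  0.9131852  15.16616191]
```

View pics/g2.png

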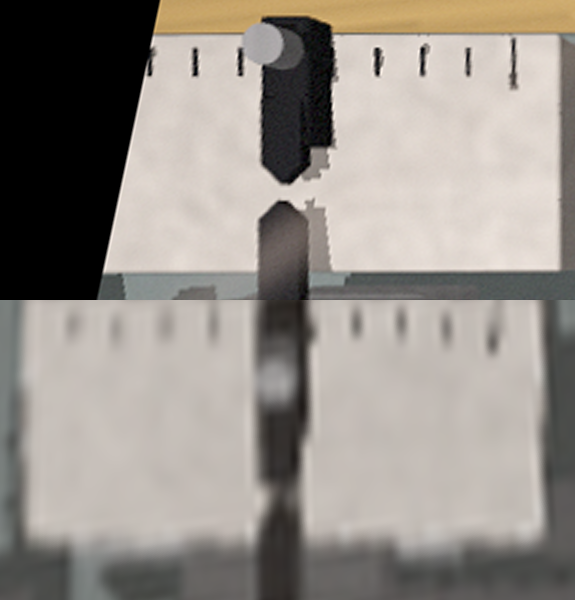

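Both views show the tips opposite each other: the wrist view has the pointer at col 283 and the mark at col 286, about 0.5 mm apart. Now I'll lift the hand away.

```bash
python3 -m pendant '[[0,0,-0.006,0],[0,0,-0.02,0],[0,0,-0.035,0],[0,0,-0.035,0],[0,0,-0.035,0],[0,0,-0.02,0],[0,0,0,0],[0,0,0,0]]'; python3 -m pendant '[[0,0,0,0],[0,0,0,0],[0,0,0,0]]'; python3 gap.py e; python3 -c "
import cv2,numpy as np
cv2.imwrite('pics/g3.png',np.vstack([cv2.imread('pics/g_e.png'),cv2.imread('pics/gs_e.png')]))"
```

```text
time: 11.58
ee_pos: [0.4824, -0.1548, 0.2369]
eef_rot: [0.999, -0.052, 0.001, 0.0]
ft_force: [0.3, -0.3, -0.8]
width: 0.0006
grip_force: 0.0
time: 11.83
ee_pos: [0.4814, -0.1547, 0.2351]
eef_rot: [0.999, -0.053, -0.001, -0.0]
ft_force: [-0.4, 1.1, -0.4]
width: 0.0004
grip_force: 0.0
wrist [[(np.float64(123.5), 705)], [(np.float64(122.1), 767)]]
scene [[(np.float64(123.8), 936)], [(np.float64(123.8), 1050), (np.float64(67.7), 770)]]
[1.14557193e-01 1.90106622e+00 2.35563616e+02] [ 0.21863812  0.20561115 -0.72559841]
```

View pics/g3.png

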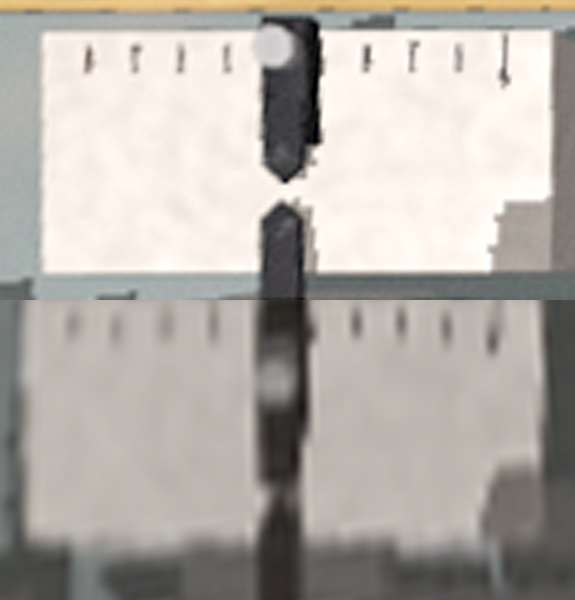

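With the hand clear, the tips are at cols 283 and 285, within about 0.5 mm of each other.

```bash
python3 -c "
from bench import r
print(r.close_job())"
```

```text
the job is handed in; nothing more can be done
None
```

I rolled the wheel in four light strokes until the pointer stood within about 0.5 mm of the mark tip, then took the hand clear and handed the job in at about 12 s.

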